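# Put away the ware after a blood-count run

### The job

Put away what is left on the bench after the blood-count run: stand the two tall bottles upright in the two-bay carrier, one to each bay, stand the two squat jars upright next to each other on the floor of the round steel dish, and lay the slide box flat, label up and lengthwise, on the floor of the long tray. Leave the rack of sample tubes standing where it is.

Things in the scene. Friction and masses are not known exactly. Their poses are not given: they have to be found in the camera images.
- bottle_a_mid (a point): white plastic reagent bottle with a narrow screw-capped neck, standing; body diameter 36 mm, 85 mm tall overall, 0.08 to 0.15 kg; straight-sided from 5 to 47 mm above its foot, then a shoulder. The point is its centre, half-way up (42.5 mm above its foot, 42.5 mm below its top); z up. One of two alike; either may go in either bay
- bottle_b_mid (a point): white plastic reagent bottle with a narrow screw-capped neck, standing; body diameter 36 mm, 85 mm tall overall, 0.08 to 0.15 kg; straight-sided from 5 to 47 mm above its foot, then a shoulder. The point is its centre, half-way up (42.5 mm above its foot, 42.5 mm below its top); z up. One of two alike; either may go in either bay
- jar_a_mid (a point): white plastic specimen jar, squat, with a wide screw lid, standing; diameter 44 mm, 48 mm tall, 0.05 to 0.1 kg. The point is its centre, half-way up (24 mm above its foot); z up. One of two alike; both go in the dish
- jar_b_mid (a point): white plastic specimen jar, squat, with a wide screw lid, standing; diameter 44 mm, 48 mm tall, 0.05 to 0.1 kg. The point is its centre, half-way up (24 mm above its foot); z up. One of two alike; both go in the dish
- slidebox_mid (a point): white plastic microscope-slide box with a paper label on its lid (kept shut), lying flat: 84 mm long (its x axis) x 34 mm wide (its y axis) x 40 mm high (z up), 0.06 to 0.11 kg. The point is its centre, half-way up (20 mm above its underside)
- carrier: grey plastic two-bay carrier, a shallow open tray fixed to the bench: 88 mm (its x) x 164 mm (its y) outside, 18 mm high; walls, floor and the one divider are 4 mm thick. The divider, as high as the walls, runs along x through the middle and leaves two bays, each 80 mm (x) x 76 mm (y) inside, centred at y = +40 mm and y = -40 mm. Origin: centre of its underside, z up; yaw within 0.3 rad of the bench
- dish: round steel dish, open and shallow, fixed to the bench: 152 mm across the rim, flat inner floor about 140 mm across and 4 mm thick, wall 3 mm, 18 mm high. Origin: centre of its underside, z up; both jars fit beside each other, 35 mm either side of its centre
- longtray: white plastic long tray without divider, open and shallow, fixed to the bench: 88 mm (its x) x 138 mm (its y, the long way) outside, 10 mm high; walls and floor 4 mm, so 80 x 130 mm inside. Origin: centre of its underside, z up; yaw within 0.3 rad of the bench
- rack_mid (a point): loose white rack of nine blue-capped sample tubes, standing among the things: 50 x 50 mm, 74 mm high, 0.35 kg. The point is its centre, 37 mm above its foot. To be left alone; the other clutter in reach (two small black rubber stoppers 10 mm high between the things and the trays, a marker on the robot's side, a tape roll beyond the trays) is low
Things that resemble listed ones, but are neither listed nor needed, are in the scene too. Leave any pink or yellow look-alike of the part that bears jar_b_mid alone.

How it is judged (in metres and radians):
At the end, for the whole second after the job is handed in: Bottles upright on the carrier floor, one per bay; jars upright on the dish floor (within 0.15 rad); slide box flat on the long tray floor, centre within 30 mm across and 35 mm along, length within 0.35 rad of the tray; heights within 6 mm; all released and at rest (angle between each of bottle_a_mid, bottle_b_mid, jar_a_mid, jar_b_mid, slidebox_mid's own z axis and vertical below 0.15 rad and z of bottle_a_mid in the frame of carrier between 0.0405 and 0.0525 m and z of bottle_b_mid in the frame of carrier between 0.0405 and 0.0525 m and ((x of bottle_a_mid in the frame of carrier between -0.03 and 0.03 m and y of bottle_a_mid in the frame of carrier between 0.015 and 0.07 m and x of bottle_b_mid in the frame of carrier between -0.03 and 0.03 m and y of bottle_b_mid in the frame of carrier between -0.07 and -0.015 m) or (x of bottle_a_mid in the frame of carrier between -0.03 and 0.03 m and y of bottle_a_mid in the frame of carrier between -0.07 and -0.015 m and x of bottle_b_mid in the frame of carrier between -0.03 and 0.03 m and y of bottle_b_mid in the frame of carrier between 0.015 and 0.07 m)) and z of jar_a_mid in the frame of dish between 0.022 and 0.034 m and horizontal distance between each of jar_a_mid, jar_b_mid and dish below 0.056 m and z of jar_b_mid in the frame of dish between 0.022 and 0.034 m and z of slidebox_mid in the frame of longtray between 0.018 and 0.03 m and x of slidebox_mid in the frame of longtray between -0.03 and 0.03 m and y of slidebox_mid in the frame of longtray between -0.035 and 0.035 m and angle between the x axis of slidebox_mid and the y axis of longtray, either way round below 0.35 rad and linear speed of each of bottle_a, bottle_b, jar_a, jar_b, slidebox below 0.02 m/s and angular speed of each of bottle_a, bottle_b, jar_a, jar_b, slidebox below 0.2 rad/s); the robot touches nothing.
It fails at once if the tube rack is shifted more than 20 mm or tipped (distance of rack_mid from where it was at the start of the episode above 0.02 m or angle between rack_mid's own z axis and vertical above 0.2 rad).
It also fails if it takes over 128 s, if anything falls off the work surface, if the arm or the gripper's body presses on something with over 40 N, if the wrist force passes 120 N, or if a joint passes its speed limit or range.

### The arm

A 6-joint arm with a two-finger parallel gripper is mounted at the origin on the work surface. World frame = base frame: x ahead of the robot, y to its left, z up, the work surface at z = 0. Lengths are in mm, angles in rad, forces in N, time in s.
With the tool pointing down it reaches from about 375 to 825 mm from the base axis. Payload 5.5 kg.
Tool frame: the origin (TCP) lies between the finger pads; the fingertips stand 11 mm ahead of it and the grasp point (between the pads) lies 8 mm behind it; z points along the fingers, y is the line along which they close (so a half turn about z gives the same grasp; the last joint's range is limited). The gripper opens to 85 mm and grips with 20 to 120 N. Pads are 22 mm wide; open, the fingers measure 114 mm over their backs; the gripper's body (76 mm by 85 mm) begins 54 mm behind the grasp point. The pads swing forward as they close: fully open they stand 13 mm farther back than shut.
Start: joints at [-1.107, 0.314, -0.047, 1.21, 0, 1.571], TCP at [268.406, -536.613, 242.299] pointing down, gripper open.
Joint ranges: [-2.67, 2.67], [-0.69, 1.73], [-1.03, 1.25], [-2.08, 2.16], [-1.42, 1.45], [-3.14, 3.14]. Speed limits (rad/s): [2.39, 2.39, 3.01, 3.14, 3.14, 3.14].

### API

Orientations are given as a unit quaternion [w, x, y, z].
In Python, from plant import * gives the robot as it stands. The module is installed in compiled form; this text tells all that it offers.
- The arm moves only by the tool carry_out, never from a script. Its argument "steps" is a list of rows, each a list of 2 entries, a list of its own where there are three numbers: the shift along the tool's x, y, z in mm, then the turn, a rotation vector about the tool's x, y, z in rad. In form: [[[dx, dy, dz], [rx, ry, rz]], ...]. A call has 1 to 12 rows; each row shifts and turns the commanded pose from where the row before left it, along the tool's axes as they then stand; what a row does not reach is not made up. A row lasts 1/10 s, in which the tool goes at most 50 mm and 8.59 degrees, less where a joint would pass 70% of its speed; a pose out of reach is approached as far as the arm can. A call is refused whole if a number of a shift passes 50 or a number of a turn 0.15, either way. A call with a gripper value outside its range is refused whole. "jaw" is the gripper's target within -1 to 1 (fully open at 1, half-way at 0, shut at -1), set as the call begins (left out, the last holds). The fingers move at their own pace and stop on an object; "grip_force" is the grip in N (left out, the last holds). Time passes only in rows, so rows that do not move let the fingers close. It gives the time, the measured TCP pose, the force, the opening and the grip force at its end, in the units of the state.
- state(): the state, without advancing time (a new reading comes with each control period).
- get_image(name): name is "side" or "top" or "wrist"; returns a dict with "color" (420x560x3 uint8, red, green, blue), "camera_matrix" (3x3 intrinsics, pixels), "rvec" (rotation vector, rad) and "tvec" (3), from world to camera coordinates, as OpenCV has them. Camera axes: x right, y down, z forward; pixel columns grow to the right and rows downward; lengths in mm; the calibration is good to about 2 mm. A picture is of the moment at which its call begins. There is no depth.
- job_done(): hands the job in; it is judged then, once.
The state is a dict: "clock": time; "qpos": joint angles; "qvel": joint speeds; "joint_efforts": joint torques, N m; "position": TCP position; "orientation": TCP orientation; "force": force on the tool from outside, world axes, zero at the start; "ft_torque": the same for the moment, N m; "grip_width": opening from 0.0 (shut) to 1.0 (fully open); "gripper_force": force on a finger pad.
Only numpy, scipy, OpenCV 4.12 (cv2) and the standard library are available. Lean on these libraries where they do the work, as an engineer would, in place of code of your own. Each camera call takes 0.05 s, during which the arm holds its last target. There are 200 camera calls.

## Working session

There is one attempt and no reset: what is moved stays moved. The work goes in short steps, Python scripts to look and compute and a tool call to move; the robot and the scene stay as the last step left them, time stands still between calls to the robot, and variables do not carry over. Pictures are saved under pics/ and viewed, at most 14 in all, crops included, and the job is handed in when it is done.

Besides the shell and the picture viewer there is one more tool, called after "Call:" as name(argument=value, ...), one argument or row to a line, values as JSON. carry_out: Moves the arm, as the interface text tells. Its arguments: {"type":"object","properties":{"steps":{"type":"array"},"jaw":{"type":"number"},"grip_force":{"type":"number"}},"required":["steps"]}

```bash
mkdir -p pics; cat > h.py <<'E'
from plant import *
import numpy as np, cv2
def shot(n,f):
    d=get_image(n); cv2.imwrite('pics/'+f,d['color'][:,:,::-1]); 
    np.savez('pics/'+f+'.npz',**{k:np.array(v) for k,v in d.items()}); return d
def load(f): return dict(np.load('pics/'+f+'.npz'))
def ray(d,uv,z):
    R,_=cv2.Rodrigues(np.array(d['rvec'],float)); t=np.array(d['tvec'],float).ravel()
    c=-R.T@t; v=R.T@np.linalg.inv(d['camera_matrix'])@np.array([uv[0],uv[1],1.])
    return c+v*(z-c[2])/v[2]
def proj(d,p):
    return cv2.projectPoints(np.array(p,float).reshape(-1,3),np.array(d['rvec'],float),np.array(d['tvec'],float),np.array(d['camera_matrix'],float),None)[0].reshape(-1,2)
E
python3 - <<'E'
from h import *
for n in ['top','side','wrist']:
    d=shot(n,n+'0.png'); R,_=cv2.Rodrigues(np.array(d['rvec'],float)); print(n,(-R.T@np.array(d['tvec']).ravel()).round(), R.round(2).tolist(), np.array(d['camera_matrix'])[0,0])
print(state())
E
```

```text
top [ 432.  -10. 1170.] [[-0.02, -1.0, -0.03], [-1.0, 0.02, -0.06], [0.06, 0.03, -1.0]] 469.5288498110205
side [380. 636. 689.] [[-0.98, -0.18, -0.0], [-0.13, 0.7, -0.71], [0.13, -0.69, -0.71]] 394.93505909831845
wrist [ 334. -503.  373.] [[0.45, -0.89, -0.0], [-0.86, -0.43, 0.28], [-0.25, -0.12, -0.96]] 322.7250265535902
{'clock': 0.15, 'qpos': array([-1.10703530e+00,  3.14104740e-01, -4.78118911e-02,  1.21019031e+00,
        1.33019365e-05,  1.57080980e+00]), 'qvel': array([ 0.00083964, -0.00163567,  0.00406661,  0.0009992 ,  0.00085803,
       -0.00042858]), 'joint_efforts': array([-1.35584760e-03, -5.40048015e+01,  3.40057969e+01,  1.32900890e-02,
        8.91329421e-06, -2.75026730e-05]), 'position': array([ 268.21050537, -536.25943922,  241.62437963]), 'orientation': array([-6.39296402e-04,  9.73237299e-01,  2.29801501e-01, -1.44126348e-04]), 'force': array([-0.53258259, -0.08985406, -0.56383457]), 'ft_torque': array([ 0.01107543,  0.00311566, -0.02016381]), 'gripper_force': 0.0, 'grip_width': 0.9967592481149578}
```

View pics/top0.png

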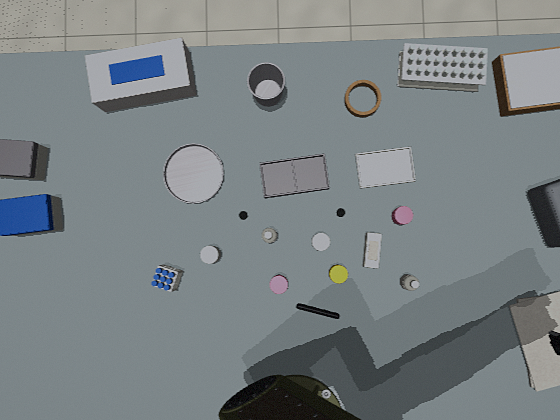

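View pics/side0.png

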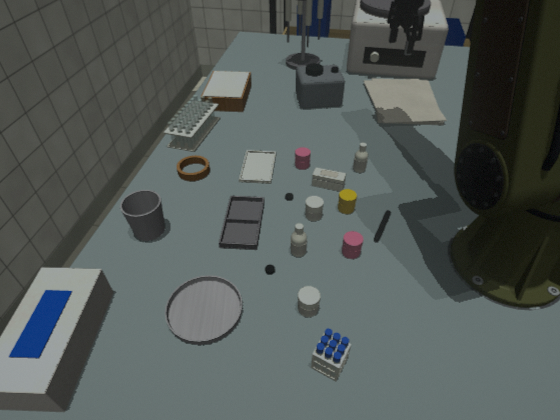

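Top view: dish at (194,173), carrier (295,176), long tray (385,168), bottles (270,236) and (410,283), slide box (373,250), rack (167,278), stoppers (243,215) and (341,212). There are five jar-like things: white (210,255) and (321,241), pink (403,215) and (279,284), yellow (339,274). The two white ones fit the description; the pink and yellow ones are look-alikes to leave alone. I'll measure and confirm in an enlarged crop.

```bash
python3 - <<'E'
from h import *
d=load('top0.png'); im=d['color']
c=im[130:310,140:440]; cv2.imwrite('pics/crop0.png',cv2.resize(c,None,fx=2.6,fy=2.6,interpolation=cv2.INTER_CUBIC)[:,:,::-1])
bg=np.median(im[200:210,60:140].reshape(-1,3),0); print('bg',bg)
lab=cv2.cvtColor(im,cv2.COLOR_RGB2LAB).astype(int)
b=cv2.cvtColor(np.uint8([[bg]]),cv2.COLOR_RGB2LAB)[0,0].astype(int)
m=(np.abs(lab-b).sum(2)>24).astype(np.uint8)
m=cv2.morphologyEx(m,cv2.MORPH_CLOSE,np.ones((3,3)))
for k in cv2.findContours(m,cv2.RETR_EXTERNAL,cv2.CHAIN_APPROX_NONE)[0]:
    (x,y),s,a=cv2.minAreaRect(k)
    if cv2.contourArea(k)<30 or not(140<x<440 and 130<y<310): continue
    print((round(x,1),round(y,1)),np.round(s,1),round(a,1),ray(d,(x,y),0)[:2].round(),ray(d,(x,y),20)[:2].round(),ray(d,(x,y),48)[:2].round())
E
```

```text
bg [126. 136. 139.]
(414.0, 283.5) [ 7. 10.] 90.0 [ 330. -298.] [ 332. -293.] [ 334. -286.]
(405.7, 281.1) [13.2 15.9] 15.9 [ 337. -278.] [ 338. -273.] [ 340. -267.]
(279.0, 283.5) [19. 18.] 90.0 [337.  33.] [339.  33.] [341.  32.]
(338.0, 273.5) [20.5 19.1] 45.0 [ 358. -113.] [ 360. -111.] [ 361. -109.]
(167.2, 277.7) [28.4 24.7] 17.1 [357. 312.] [358. 307.] [360. 299.]
(210.8, 254.3) [21.2 18.3] 18.4 [413. 202.] [413. 199.] [414. 194.]
(371.6, 249.6) [16.4 36.3] 5.4 [ 415. -197.] [ 416. -194.] [ 416. -190.]
(320.0, 241.0) [18. 18.] 90.0 [440. -71.] [439. -70.] [439. -68.]
(270.5, 235.5) [15. 15.] 90.0 [456.  52.] [456.  51.] [455.  49.]
(243.0, 215.0) [8. 8.] 90.0 [509. 120.] [508. 118.] [506. 114.]
(340.3, 212.3) [7.8 8.5] 45.0 [ 510. -123.] [ 508. -121.] [ 507. -118.]
(402.0, 215.0) [18.8 21.5] 63.4 [ 499. -275.] [ 498. -271.] [ 496. -264.]
(294.4, 175.4) [36.6 66.9] 81.9 [605. -11.] [602. -11.] [598. -11.]
(384.9, 167.1) [36.1 57.9] 82.9 [ 620. -238.] [ 617. -234.] [ 612. -228.]
(193.5, 173.0) [60. 61.] 90.0 [618. 243.] [615. 239.] [611. 233.]
```

View pics/crop0.png

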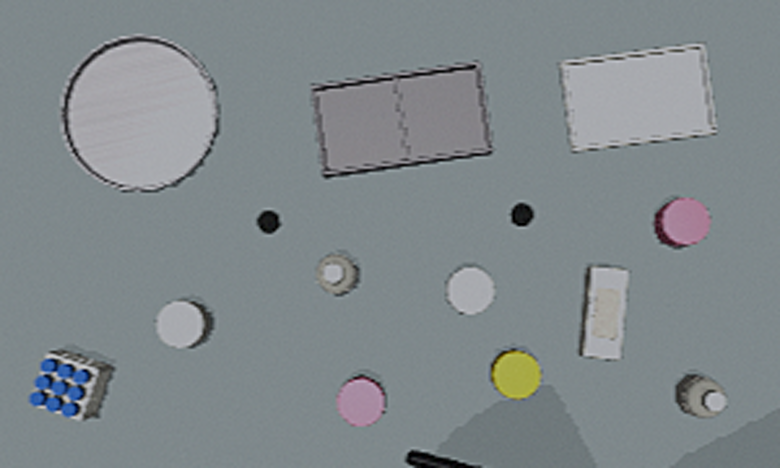

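The crop confirms it: the white jars are at crop (181,324) and (471,291), pink and yellow are separate, and both bottles, the box and the rack are clear. First I turn the grip line along world x, so tool x = world y and tool y = world x, then go above bottle B (~338,-276).

Call:
carry_out(
  steps=[
    [[0,0,0],[0,0,-0.1384]],
    [[0,0,0],[0,0,-0.1384]],
    [[0,0,0],[0,0,-0.1384]],
    [[0,0,0],[0,0,-0.1384]],
    [[0,0,0],[0,0,-0.1384]],
    [[0,0,0],[0,0,-0.1384]],
    [[0,0,0],[0,0,-0.1384]],
    [[0,0,0],[0,0,-0.1384]],
    [[40,10,0],[0,0,0]],
    [[40,10,0],[0,0,0]],
    [[40,10,0],[0,0,0]],
    [[40,10,0],[0,0,0]],
  ],
  jaw=1,
  grip_force=40,
)

```text
clock: 1.35
position: [308.3, -375.0, 241.9]
orientation: [-0.0, 0.707, 0.707, 0.0]
force: [1.3, -0.1, 0.2]
grip_width: 0.997
gripper_force: 0.0
```

Call:
carry_out(
  steps=[
    [[40,10,0],[0,0,0]],
    [[40,10,0],[0,0,0]],
    [[20,10,0],[0,0,0]],
    [[0,0,30],[0,0,0]],
    [[0,0,30],[0,0,0]],
    [[0,0,0],[0,0,0]],
    [[0,0,0],[0,0,0]],
  ],
)

```text
clock: 2.05
position: [337.9, -276.3, 182.4]
orientation: [-0.001, 0.707, 0.707, -0.0]
force: [0.1, -0.0, 0.3]
grip_width: 1.001
gripper_force: 0.0
```

```bash
python3 - <<'E'
from h import *
d=shot('wrist','w1.png'); s=state(); print(s['position'],s['orientation'],s['qpos'])
t=shot('top','top1.png')
print(proj(d,[[338,-276,0],[338,-276,85],[338,-276,42]]).round())
# tray yaws from long-edges
im=load('top0.png')['color']
E
```

```text
[ 338.59043577 -276.98950706  183.26092862] [2.56779382e-04 7.07131326e-01 7.07082189e-01 4.68303072e-06] [-6.85629852e-01  4.39442731e-02 -5.12754818e-01  1.01358530e+00
 -4.18502333e-05  8.85235956e-01]
[[284. 189.]
 [283. 214.]
 [284. 199.]]
```

View pics/w1.png

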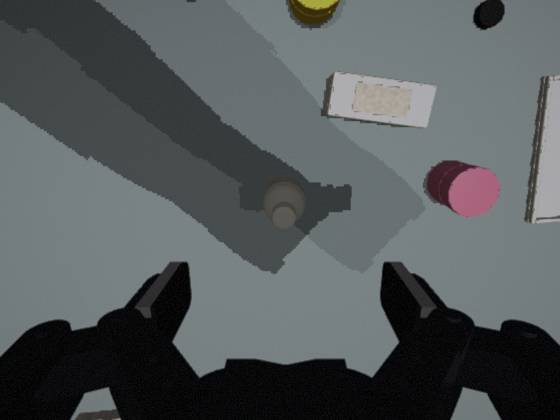

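The bottle cap appears at (284,214), exactly where predicted. The box lid runs from (332,72) to (436,86). Descending and gripping.

Call:
carry_out(
  steps=[
    [[0,0,30],[0,0,0]],
    [[0,0,30],[0,0,0]],
    [[0,0,30],[0,0,0]],
    [[0,0,30],[0,0,0]],
    [[0,0,20],[0,0,0]],
    [[0,0,14],[0,0,0]],
    [[0,0,0],[0,0,0]],
    [[0,0,0],[0,0,0]],
  ],
)

```text
clock: 2.95
position: [339.1, -277.4, 29.3]
orientation: [0.001, 0.707, 0.707, 0.0]
force: [1.1, -0.1, 0.3]
grip_width: 1.001
gripper_force: 0.0
```

Call:
carry_out(
  steps=[
    [[0,0,0],[0,0,0]],
    [[0,0,0],[0,0,0]],
    [[0,0,0],[0,0,0]],
    [[0,0,0],[0,0,0]],
    [[0,0,0],[0,0,0]],
    [[0,0,0],[0,0,0]],
    [[0,0,0],[0,0,0]],
    [[0,0,0],[0,0,0]],
    [[0,0,0],[0,0,0]],
    [[0,0,0],[0,0,0]],
  ],
  jaw=-1,
)

```text
clock: 3.95
position: [338.5, -276.9, 29.0]
orientation: [0.0, 0.707, 0.707, -0.0]
force: [-0.8, -0.3, 7.4]
grip_width: 0.407
gripper_force: 39.4
```

```bash
python3 - <<'E'
from h import *
# edges of trays in top0: corners via approx of bright/dark region; rim at z=h
d=load('top0.png'); im=d['color']
lab=cv2.cvtColor(im,cv2.COLOR_RGB2LAB).astype(int)
b=cv2.cvtColor(np.uint8([[[126,136,139]]]),cv2.COLOR_RGB2LAB)[0,0].astype(int)
m=(np.abs(lab-b).sum(2)>14).astype(np.uint8); m=cv2.morphologyEx(m,cv2.MORPH_CLOSE,np.ones((3,3)))
for k in cv2.findContours(m,cv2.RETR_EXTERNAL,cv2.CHAIN_APPROX_NONE)[0]:
    r=cv2.minAreaRect(k); (x,y),s,a=r
    for n,px,py,h in [('carrier',295,176,18),('tray',385,168,10),('dish',194,173,18),('box',373,250,40)]:
        if abs(x-px)<5 and abs(y-py)<5:
            P=np.array([ray(d,p,h)[:2] for p in cv2.boxPoints(r)])
            e=[P[1]-P[0],P[2]-P[1]]; L=max(e,key=np.linalg.norm)
            print(n,r,P.mean(0).round(1),[round(float(np.linalg.norm(q)),1) for q in e],'long dir',np.arctan2(L[1],L[0]).round(3))
# box from wrist
w=load('w1.png')
P=np.array([ray(w,p,40)[:2] for p in [(334,72),(436,86),(429,128),(326,117)]]); print(P.round(),P.mean(0).round())
g=lambda p:np.arctan2(*(p[::-1])); print(g(P[1]-P[0]),g(P[2]-P[3]))
E
```

```text
box ((371.6434326171875, 249.42213439941406), (17.835542678833008, 36.93858337402344), 5.19442892074585) [ 416.5 -191.1] [88.1, 42.4] long dir -0.124
carrier ((294.17999267578125, 175.760009765625), (37.19381332397461, 67.74082946777344), 81.8698959350586) [601.9 -10.6] [167.7, 92.4] long dir -1.456
tray ((384.88470458984375, 167.07691955566406), (36.34217834472656, 58.04825210571289), 82.87498474121094) [ 618.6 -235.6] [143.4, 90.5] long dir -1.474
dish ((193.5, 173.0), (60.0, 61.0), 90.0) [615.9 239.6] [153.4, 150.2] long dir -1.6
[[ 378. -173.]
 [ 459. -183.]
 [ 458. -216.]
 [ 373. -207.]] [ 417. -195.]
-0.12655911878918116 -0.10244762611513204
```

Call:
carry_out(
  steps=[
    [[0,0,-30],[0,0,0]],
    [[0,0,-30],[0,0,0]],
    [[0,0,-30],[0,0,0]],
    [[0,0,-30],[0,0,0]],
    [[28,33,0],[0,0,0]],
    [[28,33,0],[0,0,0]],
    [[28,33,0],[0,0,0]],
    [[28,33,0],[0,0,0]],
    [[28,33,0],[0,0,0]],
    [[28,33,0],[0,0,0]],
    [[28,33,0],[0,0,0]],
    [[30,37,0],[0,0,0]],
  ],
)

```text
clock: 5.15
position: [606.9, -49.2, 148.1]
orientation: [-0.0, 0.707, 0.707, -0.0]
force: [1.3, -0.4, -0.7]
grip_width: 0.404
gripper_force: 40.7
```

Call:
carry_out(
  steps=[
    [[0,0,0],[0,0,0]],
    [[0,0,25],[0,0,0]],
    [[0,0,25],[0,0,0]],
    [[0,0,0],[0,0,0]],
    [[0,0,0],[0,0,0]],
  ],
)

```text
clock: 5.65
position: [605.4, -50.8, 98.2]
orientation: [-0.001, 0.707, 0.707, -0.001]
force: [0.7, 0.8, -1.1]
grip_width: 0.403
gripper_force: 40.8
```

```bash
python3 - <<'E'
from h import *
d=shot('wrist','w2.png'); s=state(); print(s['position'],s['orientation'],s['qpos'])
print(proj(d,[[606.6,-50.5,4],[602,-11,18],[597,29,4]]).round())
E
```

```text
[606.41140534 -50.88059873  99.19937313] [1.91466242e-04 7.07170775e-01 7.07042743e-01 1.31699312e-04] [-8.36841384e-02  4.19275156e-01 -2.34577449e-01  9.16481235e-01
 -4.60681560e-05  1.48729324e+00]
[[285. 216.]
 [278. 165.]
 [271. 102.]]
```

View pics/w2.png

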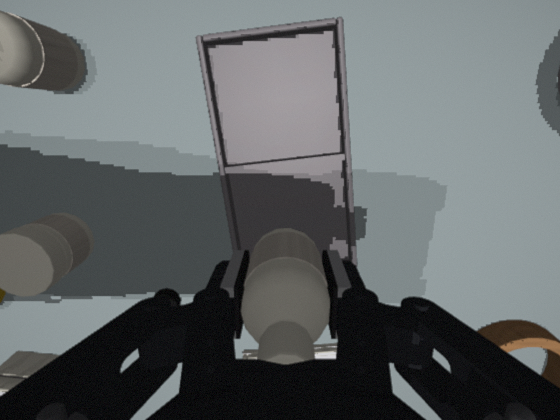

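The bottle is upright in the jaws. The divider runs from (224,165) to (345,155), within a few mm of prediction, so I set the bottle down.

Call:
carry_out(
  steps=[
    [[0,0,25],[0,0,0]],
    [[0,0,20],[0,0,0]],
    [[0,0,12],[0,0,0]],
    [[0,0,5],[0,0,0]],
    [[0,0,3],[0,0,0]],
    [[0,0,0],[0,0,0]],
    [[0,0,0],[0,0,0]],
  ],
)

```text
clock: 6.4
position: [607.0, -50.6, 34.2]
orientation: [0.001, 0.707, 0.707, 0.0]
force: [0.7, 0.3, -1.6]
grip_width: 0.407
gripper_force: 40.9
```

Call:
carry_out(
  steps=[
    [[0,0,0],[0,0,0]],
    [[0,0,0],[0,0,0]],
    [[0,0,0],[0,0,0]],
    [[0,0,0],[0,0,0]],
    [[0,0,0],[0,0,0]],
    [[0,0,0],[0,0,0]],
    [[0,0,0],[0,0,0]],
    [[0,0,0],[0,0,0]],
  ],
  jaw=1,
)

```text
clock: 7.2
position: [606.3, -50.5, 33.3]
orientation: [-0.0, 0.707, 0.707, 0.0]
force: [-0.1, 0.2, -0.0]
grip_width: 0.995
gripper_force: 0.0
```

Call:
carry_out(
  steps=[
    [[0,0,-30],[0,0,0]],
    [[0,0,-40],[0,0,0]],
    [[0,0,-40],[0,0,0]],
    [[0,0,-30],[0,0,0]],
    [[20,-30,0],[0,0,0]],
    [[20,-30,0],[0,0,0]],
    [[20,-30,0],[0,0,0]],
    [[20,-30,0],[0,0,0]],
    [[20,-30,0],[0,0,0]],
    [[0,0,0],[0,0,0]],
    [[0,0,0],[0,0,0]],
  ],
)

```text
clock: 8.3
position: [456.4, 49.7, 173.7]
orientation: [0.0, 0.707, 0.708, 0.0]
force: [0.7, -0.0, 0.1]
grip_width: 1.001
gripper_force: 0.0
```

```bash
python3 - <<'E'
from h import *
d=shot('wrist','w3.png'); s=state(); print(s['position'])
print(proj(d,[[456,50,0],[456,50,85],[413,196,48],[437,-70,48]]).round())
E
```

```text
[457.11173908  49.38435218 173.72892023]
[[283. 190.]
 [283. 218.]
 [221.   3.]
 [263. 328.]]
```

View pics/w3.png

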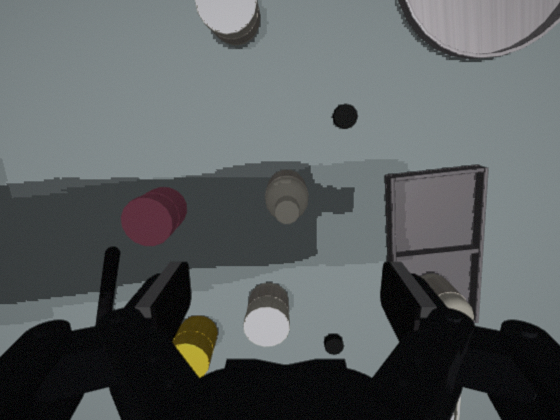

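Bottle A's cap is at (287,210) against a predicted (283,218), so I shift +5 in y and +2 in x. Bottle B stands in its bay at (450,297).

Call:
carry_out(
  steps=[
    [[5,2,30],[0,0,0]],
    [[0,0,30],[0,0,0]],
    [[0,0,30],[0,0,0]],
    [[0,0,25],[0,0,0]],
    [[0,0,20],[0,0,0]],
    [[0,0,10],[0,0,0]],
    [[0,0,0],[0,0,0]],
    [[0,0,0],[0,0,0]],
  ],
)

```text
clock: 9.15
position: [459.2, 54.2, 28.7]
orientation: [0.0, 0.707, 0.707, 0.0]
force: [-0.8, 0.7, -0.3]
grip_width: 1.0
gripper_force: 0.0
```

Call:
carry_out(
  steps=[
    [[0,0,0],[0,0,0]],
    [[0,0,0],[0,0,0]],
    [[0,0,0],[0,0,0]],
    [[0,0,0],[0,0,0]],
    [[0,0,0],[0,0,0]],
    [[0,0,0],[0,0,0]],
    [[0,0,0],[0,0,0]],
    [[0,0,0],[0,0,0]],
    [[0,0,0],[0,0,0]],
    [[0,0,0],[0,0,0]],
  ],
  jaw=-1,
)

```text
clock: 10.15
position: [458.7, 54.5, 29.0]
orientation: [0.0, 0.707, 0.707, 0.0]
force: [-1.1, 0.2, 5.9]
grip_width: 0.406
gripper_force: 39.4
```

Call:
carry_out(
  steps=[
    [[0,0,-30],[0,0,0]],
    [[0,0,-30],[0,0,0]],
    [[-6,35,0],[0,0,0]],
    [[-6,35,0],[0,0,0]],
    [[-6,36,0],[0,0,0]],
    [[-6,36,0],[0,0,0]],
    [[0,0,0],[0,0,0]],
    [[0,0,25],[0,0,0]],
    [[0,0,20],[0,0,0]],
    [[0,0,7],[0,0,0]],
    [[0,0,3],[0,0,0]],
    [[0,0,0],[0,0,0]],
  ],
)

```text
clock: 11.35
position: [599.5, 30.5, 33.8]
orientation: [-0.0, 0.707, 0.707, -0.0]
force: [-0.4, 0.5, -0.4]
grip_width: 0.404
gripper_force: 40.5
```

Call:
carry_out(
  steps=[
    [[0,0,0],[0,0,0]],
    [[0,0,0],[0,0,0]],
    [[0,0,0],[0,0,0]],
    [[0,0,0],[0,0,0]],
    [[0,0,0],[0,0,0]],
    [[0,0,0],[0,0,0]],
    [[0,0,0],[0,0,0]],
    [[0,0,0],[0,0,0]],
    [[0,0,0],[0,0,0]],
  ],
  jaw=1,
)

```text
clock: 12.25
position: [600.3, 30.5, 33.3]
orientation: [-0.0, 0.707, 0.707, -0.0]
force: [-0.3, -0.3, 0.4]
grip_width: 1.004
gripper_force: 0.0
```

Call:
carry_out(
  steps=[
    [[0,0,-30],[0,0,0]],
    [[0,0,-40],[0,0,0]],
    [[0,0,-40],[0,0,0]],
    [[0,0,-30],[0,0,0]],
    [[-20,-32,0],[0,0,0]],
    [[-20,-32,0],[0,0,0]],
    [[-20,-32,0],[0,0,0]],
    [[-20,-32,0],[0,0,0]],
    [[-20,-32,0],[0,0,0]],
    [[0,0,0],[0,0,0]],
    [[0,0,0],[0,0,0]],
  ],
)

```text
clock: 13.35
position: [440.4, -69.9, 173.7]
orientation: [0.0, 0.707, 0.707, 0.001]
force: [0.4, -0.1, -0.1]
grip_width: 1.0
gripper_force: 0.0
```

```bash
python3 - <<'E'
from h import *
d=shot('wrist','w4.png'); s=state(); print(s['position'])
print(proj(d,[[440,-70,0],[440,-70,48]]).round())
im=d['color'].astype(int)
m=((im.max(2)-im.min(2)<40)&(im.min(2)>165)).astype(np.uint8)
for k in cv2.findContours(m,cv2.RETR_EXTERNAL,cv2.CHAIN_APPROX_NONE)[0]:
    if cv2.contourArea(k)>300: c=cv2.minEnclosingCircle(k); print(c, ray(d,c[0],48)[:2].round(1))
E
```

```text
[441.20958411 -69.5882158  173.73426496]
[[283. 191.]
 [283. 204.]]
((259.34637451171875, 324.2574157714844), 44.42783737182617) [ 417.8 -185.6]
((463.5532531738281, 301.0088806152344), 32.289817810058594) [ 603.7 -161.4]
((525.9568481445312, 195.11929321289062), 12.914735794067383) [639.7 -62.4]
((541.7325439453125, 66.26744079589844), 15.24398136138916) [630.9  35.3]
```

View pics/w4.png

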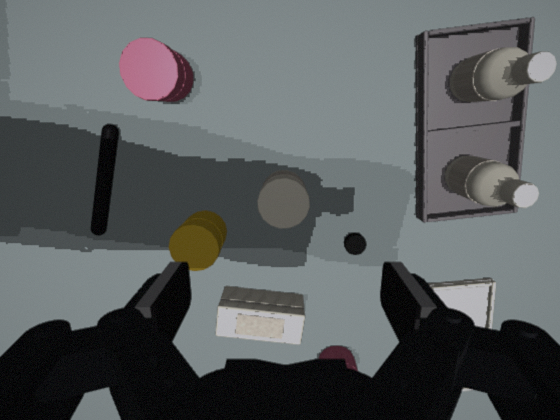

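Both bottles stand one per bay (caps at (540,67) and (525,195)). White jar B's lid is at (284,200), as predicted. The yellow one at (197,245) is clear of the fingers.

Call:
carry_out(
  steps=[
    [[2,0,30],[0,0,0]],
    [[0,0,30],[0,0,0]],
    [[0,0,30],[0,0,0]],
    [[0,0,25],[0,0,0]],
    [[0,0,20],[0,0,0]],
    [[0,0,14],[0,0,0]],
    [[0,0,0],[0,0,0]],
    [[0,0,0],[0,0,0]],
  ],
)

```text
clock: 14.2
position: [441.1, -67.1, 24.3]
orientation: [-0.0, 0.707, 0.708, -0.0]
force: [0.0, -1.2, -0.1]
grip_width: 1.004
gripper_force: 0.0
```

Call:
carry_out(
  steps=[
    [[0,0,0],[0,0,0]],
    [[0,0,0],[0,0,0]],
    [[0,0,0],[0,0,0]],
    [[0,0,0],[0,0,0]],
    [[0,0,0],[0,0,0]],
    [[0,0,0],[0,0,0]],
    [[0,0,0],[0,0,0]],
    [[0,0,0],[0,0,0]],
    [[0,0,0],[0,0,0]],
    [[0,0,0],[0,0,0]],
  ],
  jaw=-1,
)

```text
clock: 15.2
position: [440.9, -67.6, 25.2]
orientation: [0.001, 0.707, 0.707, 0.001]
force: [-1.2, 0.8, 6.6]
grip_width: 0.504
gripper_force: 40.2
```

Call:
carry_out(
  steps=[
    [[0,0,-30],[0,0,0]],
    [[0,0,-35],[0,0,0]],
    [[0,0,-35],[0,0,0]],
    [[0,0,-30],[0,0,0]],
    [[34,22,0],[0,0,0]],
    [[34,22,0],[0,0,0]],
    [[34,22,0],[0,0,0]],
    [[34,22,0],[0,0,0]],
    [[34,22,0],[0,0,0]],
    [[34,22,0],[0,0,0]],
    [[34,22,0],[0,0,0]],
    [[34,22,0],[0,0,0]],
  ],
)

```text
clock: 16.4
position: [616.9, 205.9, 154.5]
orientation: [0.0, 0.707, 0.707, 0.0]
force: [1.1, 0.3, -0.4]
grip_width: 0.506
gripper_force: 41.0
```

Call:
carry_out(
  steps=[
    [[0,0,0],[0,0,0]],
    [[0,0,0],[0,0,0]],
  ],
)

```text
clock: 16.6
position: [616.0, 204.9, 153.8]
orientation: [-0.0, 0.707, 0.708, -0.001]
force: [-0.6, -0.6, -0.3]
grip_width: 0.505
gripper_force: 41.2
```

```bash
python3 - <<'E'
from h import *
d=shot('wrist','w5.png'); s=state(); print(s['position'])
a=np.linspace(0,2*np.pi,8,endpoint=False); print(proj(d,[[616+76*np.cos(t),240+76*np.sin(t),18] for t in a]).round().tolist(), proj(d,[[616,205,4],[616,240,4],[413,196,48]]).round().tolist())
E
```

```text
[615.55745398 204.06271707 153.92865376]
[[376.0, 160.0], [353.0, 91.0], [284.0, 60.0], [215.0, 91.0], [192.0, 160.0], [222.0, 222.0], [284.0, 245.0], [345.0, 222.0]] [[284.0, 197.0], [284.0, 158.0], [22.0, 222.0]]
```

View pics/w5.png

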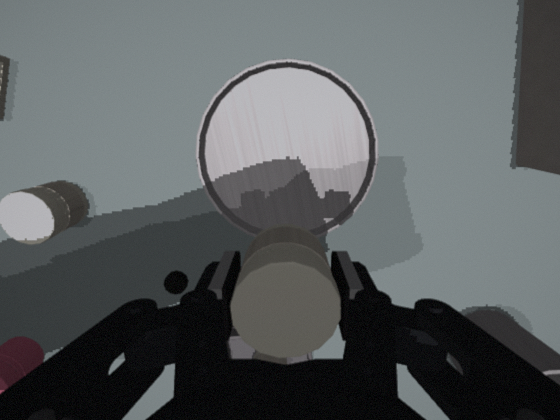

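The dish spans columns 198–377 and rows 60–240, so its centre is about (618,242). White jar A's lid is at (27,216), about (416,200). Lowering jar B.

Call:
carry_out(
  steps=[
    [[1,2,30],[0,0,0]],
    [[0,0,30],[0,0,0]],
    [[0,0,30],[0,0,0]],
    [[0,0,20],[0,0,0]],
    [[0,0,9],[0,0,0]],
    [[0,0,4],[0,0,0]],
    [[0,0,2],[0,0,0]],
    [[0,0,0],[0,0,0]],
    [[0,0,0],[0,0,0]],
  ],
)

```text
clock: 17.55
position: [619.1, 205.7, 30.5]
orientation: [0.0, 0.707, 0.707, 0.001]
force: [-0.1, -0.2, -1.4]
grip_width: 0.505
gripper_force: 41.2
```

Call:
carry_out(
  steps=[
    [[0,0,0],[0,0,0]],
    [[0,0,0],[0,0,0]],
    [[0,0,0],[0,0,0]],
    [[0,0,0],[0,0,0]],
    [[0,0,0],[0,0,0]],
    [[0,0,0],[0,0,0]],
    [[0,0,0],[0,0,0]],
    [[0,0,0],[0,0,0]],
    [[0,0,0],[0,0,0]],
  ],
  jaw=1,
)

```text
clock: 18.45
position: [618.3, 205.5, 29.3]
orientation: [0.0, 0.707, 0.707, 0.0]
force: [0.1, -1.4, 0.1]
grip_width: 1.001
gripper_force: 0.0
```

Call:
carry_out(
  steps=[
    [[0,0,-30],[0,0,0]],
    [[0,0,-40],[0,0,0]],
    [[0,0,-40],[0,0,0]],
    [[0,0,-34],[0,0,0]],
    [[-1,-40,0],[0,0,0]],
    [[-1,-40,0],[0,0,0]],
    [[-1,-40,0],[0,0,0]],
    [[-1,-41,0],[0,0,0]],
    [[-1,-41,0],[0,0,0]],
    [[0,0,0],[0,0,0]],
    [[0,0,0],[0,0,0]],
  ],
)

```text
clock: 19.55
position: [415.9, 200.6, 173.8]
orientation: [0.0, 0.707, 0.707, 0.001]
force: [0.5, -0.4, 0.7]
grip_width: 1.004
gripper_force: 0.0
```

```bash
python3 - <<'E'
from h import *
d=shot('wrist','w6.png'); s=state(); print(s['position'])
print(proj(d,[[416,200,0],[416,200,48],[618,206,52]]).round().tolist())
E
```

```text
[417.02174736 200.76820824 173.87340915]
[[284.0, 191.0], [283.0, 205.0], [532.0, 199.0]]
```

View pics/w6.png

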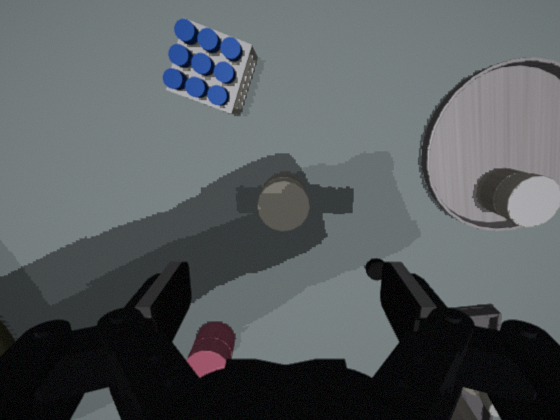

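Jar A's lid is at (284,203), right under the gripper. Jar B stands in the dish at (533,200), and the rack at (210,65) is well clear.

Call:
carry_out(
  steps=[
    [[0,0,30],[0,0,0]],
    [[0,0,30],[0,0,0]],
    [[0,0,30],[0,0,0]],
    [[0,0,25],[0,0,0]],
    [[0,0,20],[0,0,0]],
    [[0,0,14],[0,0,0]],
    [[0,0,0],[0,0,0]],
    [[0,0,0],[0,0,0]],
  ],
)

```text
clock: 20.4
position: [417.2, 200.5, 24.3]
orientation: [-0.0, 0.707, 0.707, -0.0]
force: [0.5, 0.1, 0.7]
grip_width: 1.004
gripper_force: 0.0
```

Call:
carry_out(
  steps=[
    [[0,0,0],[0,0,0]],
    [[0,0,0],[0,0,0]],
    [[0,0,0],[0,0,0]],
    [[0,0,0],[0,0,0]],
    [[0,0,0],[0,0,0]],
    [[0,0,0],[0,0,0]],
    [[0,0,0],[0,0,0]],
    [[0,0,0],[0,0,0]],
    [[0,0,0],[0,0,0]],
    [[0,0,0],[0,0,0]],
  ],
  jaw=-1,
)

```text
clock: 21.4
position: [416.9, 200.7, 25.2]
orientation: [0.0, 0.707, 0.707, 0.001]
force: [-1.3, -0.1, 5.5]
grip_width: 0.504
gripper_force: 40.3
```

Call:
carry_out(
  steps=[
    [[0,0,-30],[0,0,0]],
    [[0,0,-35],[0,0,0]],
    [[0,0,-35],[0,0,0]],
    [[15,40,0],[0,0,0]],
    [[15,40,0],[0,0,0]],
    [[15,40,0],[0,0,0]],
    [[15,40,0],[0,0,0]],
    [[15,40,0],[0,0,0]],
    [[2,2,0],[0,0,0]],
    [[0,0,0],[0,0,0]],
    [[0,0,30],[0,0,0]],
    [[0,0,30],[0,0,0]],
  ],
)

```text
clock: 22.6
position: [617.8, 277.4, 65.1]
orientation: [0.0, 0.707, 0.707, 0.001]
force: [-0.1, -0.8, -0.8]
grip_width: 0.503
gripper_force: 41.2
```

Call:
carry_out(
  steps=[
    [[0,0,20],[0,0,0]],
    [[0,0,9],[0,0,0]],
    [[0,0,4],[0,0,0]],
    [[0,0,2],[0,0,0]],
    [[0,0,0],[0,0,0]],
    [[0,0,0],[0,0,0]],
  ],
)

```text
clock: 23.2
position: [619.0, 277.8, 30.6]
orientation: [0.0, 0.707, 0.707, 0.001]
force: [-0.2, -0.1, -0.0]
grip_width: 0.503
gripper_force: 41.2
```

Call:
carry_out(
  steps=[
    [[0,0,0],[0,0,0]],
    [[0,0,0],[0,0,0]],
    [[0,0,0],[0,0,0]],
    [[0,0,0],[0,0,0]],
    [[0,0,0],[0,0,0]],
    [[0,0,0],[0,0,0]],
    [[0,0,0],[0,0,0]],
    [[0,0,0],[0,0,0]],
    [[0,0,0],[0,0,0]],
  ],
  jaw=1,
)

```text
clock: 24.1
position: [618.3, 277.4, 29.3]
orientation: [0.0, 0.707, 0.707, -0.0]
force: [0.2, -0.3, 0.4]
grip_width: 0.997
gripper_force: 0.0
```

Call:
carry_out(
  steps=[
    [[0,0,-30],[0,0,0]],
    [[0,0,-40],[0,0,0]],
    [[0,0,-40],[0,0,0]],
    [[0,0,-40],[0,0,0]],
    [[-39,-17,0],[0,0,0]],
    [[-39,-17,0],[0,0,0]],
    [[-39,-17,0],[0,0,0]],
    [[-39,-17,0],[0,0,0]],
    [[-39,-17,0],[0,0,0]],
    [[-39,-17,0],[0,0,0]],
    [[-39,-17,0],[0,0,0]],
    [[-39,-17,0],[0,0,0]],
  ],
)

```text
clock: 25.3
position: [481.4, -35.9, 179.5]
orientation: [0.0, 0.707, 0.707, 0.0]
force: [0.9, -0.7, 0.7]
grip_width: 0.999
gripper_force: 0.0
```

Call:
carry_out(
  steps=[
    [[-40,-16,0],[0,0,0]],
    [[-40,-16,0],[0,0,0]],
    [[-40,-16,0],[0,0,0]],
    [[-40,-17,0],[0,0,0]],
    [[0,0,0],[0,0,-0.145]],
    [[0,0,0],[0,0,-0.145]],
    [[0,0,0],[0,0,-0.145]],
    [[0,0,0],[0,0,-0.145]],
    [[0,0,0],[0,0,-0.145]],
    [[0,0,0],[0,0,-0.145]],
    [[0,0,0],[0,0,-0.145]],
    [[0,0,0],[0,0,-0.145]],
  ],
)

```text
clock: 26.5
position: [417.4, -194.6, 179.5]
orientation: [0.0, 0.201, 0.98, -0.0]
force: [-0.7, 0.0, 0.3]
grip_width: 1.004
gripper_force: 0.0
```

Call:
carry_out(
  steps=[
    [[0,0,0],[0,0,-0.145]],
    [[0,0,0],[0,0,-0.145]],
    [[0,0,0],[0,0,0]],
    [[0,0,0],[0,0,0]],
  ],
)

```text
clock: 26.9
position: [417.3, -194.6, 179.4]
orientation: [0.0, 0.062, 0.998, -0.0]
force: [1.0, 0.7, 0.7]
grip_width: 0.998
gripper_force: 0.0
```

```bash
python3 - <<'E'
from h import *
d=shot('wrist','w7.png'); s=state(); print(s['position'],s['qpos'][5])
print(proj(d,[[417,-195,40]]).round().tolist())
im=d['color'].astype(int); print(im[int(proj(d,[[417,-195,40]])[0,1]),200:370:10].tolist())
E
```

```text
[ 417.33367758 -194.59831289  179.38078472] -0.3127145251391896
[[284.0, 197.0]]
[[68, 74, 73], [72, 75, 77], [69, 74, 75], [68, 73, 75], [69, 75, 75], [52, 57, 58], [52, 57, 58], [88, 85, 81], [74, 73, 67], [73, 70, 66], [85, 86, 79], [50, 55, 55], [102, 110, 109], [104, 111, 112], [102, 110, 110], [118, 127, 128], [115, 125, 125]]
```

View pics/w7.png

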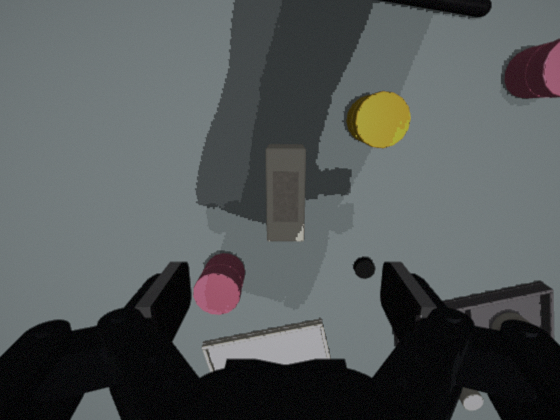

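The box lid spans (267,146)–(304,241), centred at about (285,193) and aligned with the gripper; yellow and pink are clear. Descending.

Call:
carry_out(
  steps=[
    [[0,0,30],[0,0,0]],
    [[0,0,30],[0,0,0]],
    [[0,0,30],[0,0,0]],
    [[0,0,30],[0,0,0]],
    [[0,0,25],[0,0,0]],
    [[0,0,14],[0,0,0]],
    [[0,0,0],[0,0,0]],
    [[0,0,0],[0,0,0]],
  ],
)

```text
clock: 27.75
position: [417.4, -194.6, 20.5]
orientation: [-0.0, 0.061, 0.998, 0.0]
force: [0.0, -0.5, 0.9]
grip_width: 1.002
gripper_force: 0.0
```

Call:
carry_out(
  steps=[
    [[0,0,0],[0,0,0]],
    [[0,0,0],[0,0,0]],
    [[0,0,0],[0,0,0]],
    [[0,0,0],[0,0,0]],
    [[0,0,0],[0,0,0]],
    [[0,0,0],[0,0,0]],
    [[0,0,0],[0,0,0]],
    [[0,0,0],[0,0,0]],
    [[0,0,0],[0,0,0]],
    [[0,0,0],[0,0,0]],
  ],
  jaw=-1,
)

```text
clock: 28.75
position: [418.0, -194.9, 21.0]
orientation: [0.001, 0.06, 0.998, -0.0]
force: [-0.4, 0.1, 6.5]
grip_width: 0.391
gripper_force: 40.6
```

Call:
carry_out(
  steps=[
    [[0,0,-30],[0,0,0]],
    [[0,0,-35],[0,0,0]],
    [[0,0,-35],[0,0,0]],
    [[0,0,0],[0,0,0.136]],
    [[0,0,0],[0,0,0.136]],
    [[0,0,0],[0,0,0.136]],
    [[0,0,0],[0,0,0.136]],
    [[0,0,0],[0,0,0.136]],
    [[0,0,0],[0,0,0.136]],
    [[0,0,0],[0,0,0.136]],
    [[0,0,0],[0,0,0.136]],
    [[0,0,0],[0,0,0.136]],
  ],
)

```text
clock: 29.95
position: [417.1, -194.5, 120.2]
orientation: [-0.0, 0.625, 0.781, -0.0]
force: [-0.2, -0.5, -1.5]
grip_width: 0.392
gripper_force: 40.1
```

Call:
carry_out(
  steps=[
    [[0,0,0],[0,0,0.13]],
    [[-12,39,0],[0,0,0]],
    [[-12,39,0],[0,0,0]],
    [[-12,39,0],[0,0,0]],
    [[-12,39,0],[0,0,0]],
    [[-13,40,0],[0,0,0]],
    [[0,0,0],[0,0,0]],
    [[0,0,0],[0,0,0]],
  ],
)

```text
clock: 30.75
position: [618.3, -236.3, 119.1]
orientation: [-0.001, 0.672, 0.74, -0.0]
force: [-0.9, 0.3, -0.9]
grip_width: 0.392
gripper_force: 40.5
```

```bash
python3 - <<'E'
from h import *
d=shot('wrist','w8.png'); s=state(); print(s['position'],s['orientation'])
c=np.array([618.6,-236.5]);x=np.array([.995,.097]);y=np.array([-.097,.995])
print(proj(d,[[*(c+a*44*x+b*69*y),10] for a,b in [(1,1),(1,-1),(-1,-1),(-1,1)]]).round().tolist())
E
```

```text
[ 617.29319216 -236.08845893  119.38605539] [-1.04109590e-03  6.72277877e-01  7.40298031e-01 -4.43147528e-04]
[[345.0, 118.0], [337.0, 289.0], [232.0, 289.0], [222.0, 118.0]]
```

View pics/w8.png

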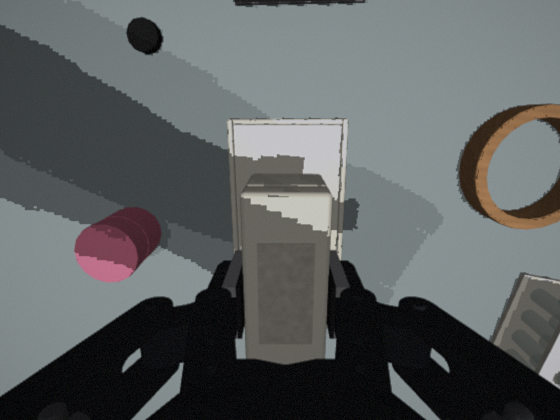

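The tray's far rim corners are at (228,119) and (347,118), matching prediction within 3 mm; the box is aligned, label up. Setting it down.

Call:
carry_out(
  steps=[
    [[0,2,30],[0,0,0]],
    [[0,0,30],[0,0,0]],
    [[0,0,20],[0,0,0]],
    [[0,0,9],[0,0,0]],
    [[0,0,4],[0,0,0]],
    [[0,0,2],[0,0,0]],
    [[0,0,0],[0,0,0]],
    [[0,0,0],[0,0,0]],
  ],
)

```text
clock: 31.6
position: [621.0, -236.6, 26.5]
orientation: [0.001, 0.672, 0.74, 0.0]
force: [0.9, -0.5, -0.4]
grip_width: 0.389
gripper_force: 40.5
```

Call:
carry_out(
  steps=[
    [[0,0,0],[0,0,0]],
    [[0,0,0],[0,0,0]],
    [[0,0,0],[0,0,0]],
    [[0,0,0],[0,0,0]],
    [[0,0,0],[0,0,0]],
    [[0,0,0],[0,0,0]],
    [[0,0,0],[0,0,0]],
    [[0,0,0],[0,0,0]],
    [[0,0,0],[0,0,0]],
  ],
  jaw=1,
)

```text
clock: 32.5
position: [620.3, -236.3, 25.3]
orientation: [-0.0, 0.672, 0.74, -0.0]
force: [-0.4, 0.8, -0.9]
grip_width: 1.003
gripper_force: 0.0
```

Call:
carry_out(
  steps=[
    [[0,0,-20],[0,0,0]],
    [[0,0,-40],[0,0,0]],
    [[0,0,-40],[0,0,0]],
    [[0,0,-40],[0,0,0]],
    [[0,0,-40],[0,0,0]],
    [[-30,-20,0],[0,0,0]],
    [[-30,-20,0],[0,0,0]],
    [[-30,-20,0],[0,0,0]],
    [[-30,-20,0],[0,0,0]],
    [[-30,-20,0],[0,0,0]],
    [[-30,-20,0],[0,0,0]],
    [[0,0,0],[0,0,0]],
  ],
)

```text
clock: 33.7
position: [515.7, -430.8, 205.1]
orientation: [0.0, 0.674, 0.739, -0.001]
force: [0.2, 1.6, 0.2]
grip_width: 0.997
gripper_force: 0.0
```

```bash
python3 - <<'E'
from h import *
d=shot('top','top9.png')
cv2.imwrite('pics/crop9.png',cv2.resize(d['color'][130:310,140:440],None,fx=2.6,fy=2.6,interpolation=cv2.INTER_CUBIC)[:,:,::-1])
d=shot('side','side9.png')
E
```

View pics/crop9.png

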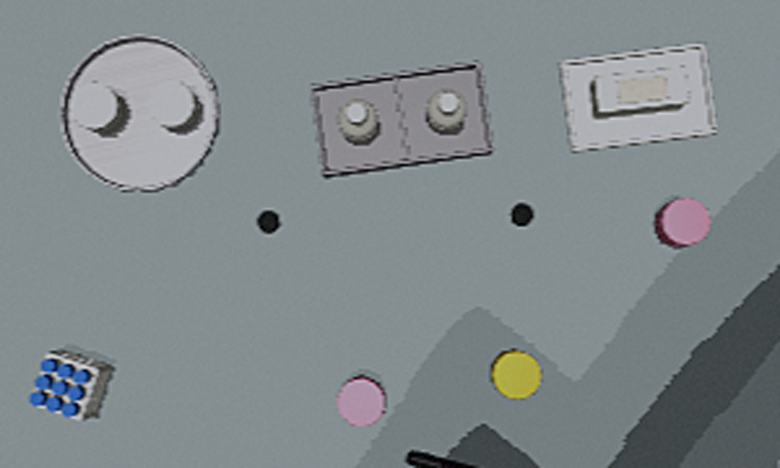

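View pics/side9.png

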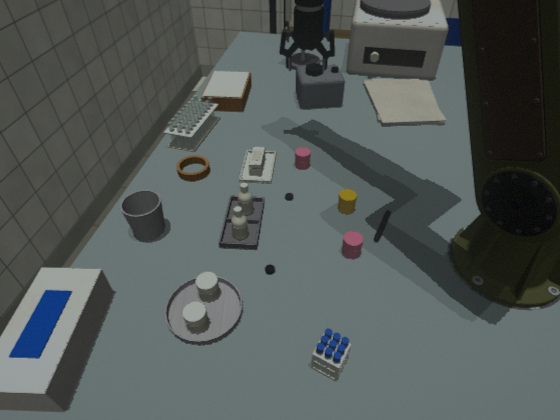

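Everything is placed upright: jars at crop (97,110) and (180,106), bottles at (357,115) and (447,108), box at (640,90). The rack at (70,385) has not moved. Handing in.

```bash
python3 -c "
from plant import *
print(job_done())"
```

```text
the job is handed in; nothing more can be done
None
```

I handed the job in after about 34 s on the robot's clock: both bottles stand one per carrier bay, both white jars stand in the dish, and the slide box lies label up and lengthwise in the long tray. The final pictures show this with the rack untouched, but the hand-in gave no verdict.

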